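Find the paint jar's own lid and snap it on

ROBOT

A 6-joint arm with a two-finger parallel gripper is mounted at the origin on the work surface. World frame = base frame: x ahead of the robot, y to its left, z up, the work surface at z = 0. Lengths are in m, angles in rad, forces in N, time in s.
With the tool pointing down it reaches from about 0.375 to 0.925 m from the base axis. Payload 5.7 kg.
Tool frame: the origin (TCP) lies between the finger pads; the fingertips stand bot.nose_length ahead of it and the grasp point (between the pads) lies 3 mm ahead of it (bot.nose_length is the distance from the TCP to the fingertips, in m); z points along the fingers, y is the line along which they close (so a half turn about z gives the same grasp; the last joint's range is limited). The gripper opens to 88 mm and grips with 3 to 60 N. Pads are 20 mm wide; open, the fingers measure 115 mm over their backs; the gripper's body (75 mm by 178 mm) begins 61 mm behind the grasp point.
Start: joints at [-0.115, 0.359, 1.51, -0, 1.272, -0.115], TCP at [0.6, -0, 0.245] pointing down, gripper open.
Joint ranges: [-2.97, 2.97], [-1.01, 2.36], [0.21, 2.38], [-0.96, 4.11], [0.2, 2.71], [-2.98, 2.98]. Speed limits (rad/s): [2.39, 2.39, 3.14, 3.14, 3.14, 3.14].

INTERFACE

Orientations are given as [roll, pitch, yaw] about the fixed x, y, z axes, in that order (R = Rz(yaw) Ry(pitch) Rx(roll)).
In Python, from bench import readout, read_camera, camera_model, ticket, bot gives the robot as it stands. The module is installed in compiled form; this text tells all that it offers.
- The arm moves only by the shell command python3 -m crank 'ROWS' [OPENING]. ROWS is JSON, a list of rows, each a list of 2 entries, a list of its own where there are three numbers: the shift along the tool's x, y, z in units of 0.25 m (1.0 is 0.25 m), then the turn, a rotation vector about the tool's x, y, z in units of 45 degrees (1.0 is 45 degrees). In form: [[[dx, dy, dz], [ax, ay, az]], ...]. A call has exactly 10 rows; each row is the pose to reach, as a shift and turn from the pose commanded when the call began, along the tool's axes at that moment; what a row does not reach only later rows make up. A row lasts 1/12 s, in which the tool goes at most 41.7 mm and 7.16 degrees, less where a joint would pass 70% of its speed; a pose out of reach is approached as far as the arm can. A call with a number of a shift or a turn outside -1 to 1 is refused whole. A call with a gripper value outside its range is refused whole. OPENING is the closure, from -1 (fully open) to 1 (shut), so that 0 is half open, set as the call begins (- or left out, the last holds). The fingers move at their own pace and stop on an object; the grip force is fixed at half the most. Time passes only in rows, so rows that repeat a pose let the fingers close, or fill a call up. It gives the time, the measured TCP pose, the force, the opening and the grip force at its end, in the units of the state.
- readout.get_state(): the state, without advancing time (a new reading comes with each control period).
- read_camera(name): name is "scene" or "side" or "wrist"; returns the picture (480x640x3 uint8, blue, green, red); there is no depth.
- camera_model(name): a dict with "K" (3x3 intrinsics, pixels), "distortion" ([k1, k2, p1, p2, k3] as OpenCV has them; the pictures are not rectified), "rvec" (rotation vector, rad) and "tvec" (3), from world to camera coordinates, as OpenCV has them. Camera axes: x right, y down, z forward; pixel columns grow to the right and rows downward; lengths in m; the calibration is good to about 2 mm. A picture is of the moment at which its call begins: read the wrist's pose just before it. camera_model takes no time and is no camera call; for the wrist camera it gives the pose at the moment of the call.
- ticket.job_done(): hands the job in; it is judged then, once.
The state is a dict: "clock": time; "q": joint angles; "qd": joint speeds; "joint_efforts": joint torques, N m; "eef_pos": TCP position; "tcp_rot": TCP orientation; "ft_force": force on the tool from outside, world axes, zero at the start; "moment": the same for the moment, N m; "width": finger opening in m; "grip_force": force on a finger pad.
Only numpy, scipy, OpenCV 4.12 (cv2) and the standard library are available. Lean on these libraries where they do the work, as an engineer would, in place of code of your own. Each camera call takes 0.05 s, during which the arm holds its last target. There are 200 camera calls.

TASK

The lids of three open paint jars have got mixed up. Find by trying which of the three lids belongs to the jar standing on the square tile, and press that lid down until it snaps fully home, level on the rim. Leave the other two lids lying flat on the bare bench, top up, and do not knock over the oil bottle or the muller.

Things in the scene. Friction and masses are not known exactly. Their poses are not given: they have to be found in the camera images.
- mouth (a point): centre of the jar's open mouth, at rim height (80 mm above the bench), z up. The right lid, level and centred within about 2 mm, slides over the rim until snap lugs catch it 6 to 7 mm above its final level; then about 13 N straight down on its centre snaps it home: lid top 4 mm above the rim, lid centre 4.5 mm below it. A wrong lid stays up on the rim, 11.5 to 13 mm above the final level, and rocks; force does not help.
- tile: fixed terracotta tile, 120 mm square, 8 mm thick (origin: centre of its underside). On it, held fast in a rubber ring 86 mm across and 12 mm tall, stands the white jar to close: body 66 mm across, shoulder 22 mm below the rim, above it a straight neck of 38, 45 or 52 mm outside diameter (another jar each time), wall 3 mm, rim rounded, six springy lugs standing out 3 mm, 8.5 mm below the rim.
- lid_1_mid (a point): centre, 8.5 mm above the underside, z up through the top, of one of three loose lids that look the same: metal, 62 mm across, 17 mm tall, about 35 g, ribbed upright side, flat top, lying top up on the bench. Underneath, unseen, a ring channel 13 mm deep (top plate 4 mm) takes a jar rim with 1.5 mm play; it fits only one of the three neck sizes. Which one is not marked.
- lid_2_mid (a point): the same point of a second lid, alike to look at, of the same outside size; its channel fits another of the three neck sizes. Places of the lids are mixed.
- lid_3_mid (a point): the same point of the third lid, alike to look at, of the same outside size; its channel fits the remaining neck size.
- board: fixed light wooden board 100 x 200 x 8 mm (origin: centre of its underside, long side along its y) with the two other open jars, 80 mm to the rim, standing fast on it 50 mm either side of its centre; not part of the job.
- oil_bottle: amber bottle 52 mm across, 130 mm tall, standing beyond the tile; origin: centre of its underside, z up. Leave standing.
- muller: frosted glass muller (grinder) 72 mm across the foot, 94 mm tall, standing beyond the tile; origin: centre of its underside, z up. Leave standing.

How it is judged:
By the outcome, as a careful person would: the job done as asked, in the order asked, and still so for the second after the job is handed in, with the robot touching nothing.
It also fails if it takes over 72 s, if anything falls off the work surface, if the arm or the gripper's body presses on something with over 40 N, if the wrist force passes 120 N, or if a joint passes its speed limit or range.

## Working session

There is one attempt and no reset: what is moved stays moved. The work goes in short steps, Python scripts to look and compute and a shell command to move; the robot and the scene stay as the last step left them, time stands still between calls to the robot, and variables do not carry over. Pictures are saved under pics/ and viewed, at most 10 in all, crops included, and the job is handed in when it is done.

```bash
mkdir -p pics
python3 - <<'E'
from bench import *
import cv2,numpy as np
s=readout.get_state();print({k:np.round(v,4).tolist() for k,v in s.items()},bot.nose_length)
ims=[]
for n in ["scene","side","wrist"]:
    m=camera_model(n);R=cv2.Rodrigues(np.array(m["rvec"]))[0];print(n,np.round(-R.T@np.array(m["tvec"]).ravel(),3),np.round(R[2],2),np.round(m["K"],0).tolist())
    im=read_camera(n);cv2.imwrite(f"pics/{n}0.png",im)
E
```

```text
{'clock': 0.0, 'q': [-0.1151, 0.3595, 1.5114, 0.0, 1.2725, -0.1151], 'qd': [-0.0019, 0.0015, 0.0005, 0.002, 0.0008, 0.0007], 'joint_efforts': [-0.002, -51.5376, -27.0722, 0.0673, 0.0349, -0.0002], 'eef_pos': [0.5993, 0.0001, 0.2438], 'tcp_rot': [-3.1398, -0.0002, 1.5708], 'ft_force': [-0.3109, 0.8188, -1.0463], 'moment': [0.0139, 0.0345, -0.0166], 'grip_force': 0.0, 'width': 0.0876} 0.022
scene [1.621 0.508 0.927] [-0.74 -0.29 -0.61] [[602.0, 0.0, 329.0], [0.0, 602.0, 235.0], [0.0, 0.0, 1.0]]
side [0.061 0.787 0.721] [ 0.5  -0.61 -0.61] [[540.0, 0.0, 315.0], [0.0, 540.0, 235.0], [0.0, 0.0, 1.0]]
wrist [0.6   0.065 0.383] [-0.   -0.24 -0.97] [[427.0, 0.0, 324.0], [0.0, 427.0, 236.0], [0.0, 0.0, 1.0]]
```

View pics/scene0.png

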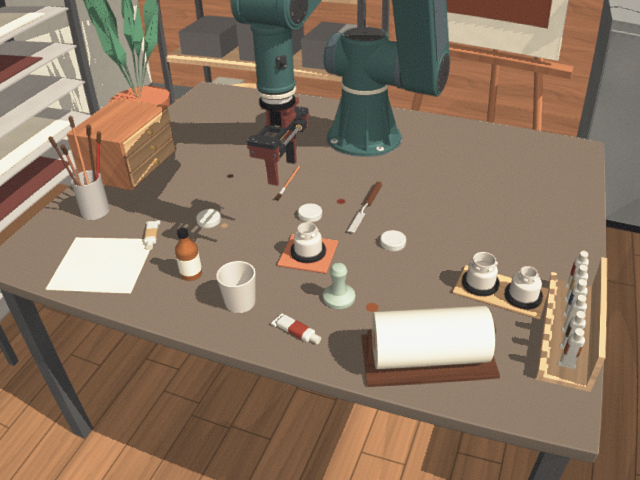

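View pics/side0.png

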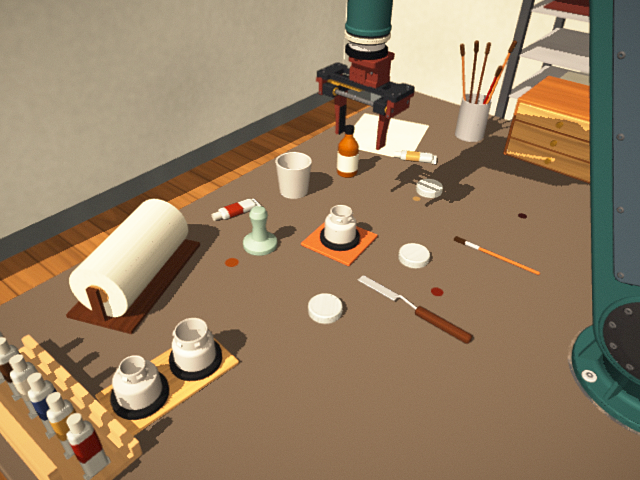

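View pics/wrist0.png

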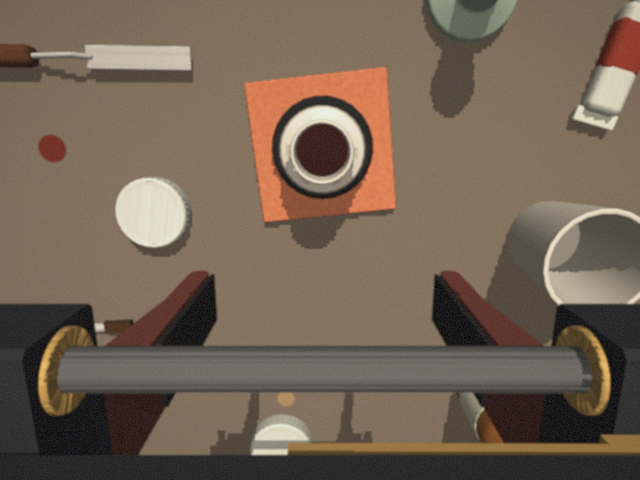

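The scene view shows lids at about (208,218), (310,213) and (393,240), and the jar on the tile at (308,240). The side view shows the same lids at (429,188), (414,255) and (325,308), with the jar mouth near (340,210). The wrist view shows the jar mouth at (322,150), one lid at (152,212), and another partly hidden at (280,440).

```bash
cat > h.py <<'E'
from bench import *
import cv2,numpy as np
def ray(m,p):
    R=cv2.Rodrigues(np.array(m["rvec"]))[0];c=-R.T@np.array(m["tvec"]).ravel()
    u=cv2.undistortPoints(np.array([[p]],float),np.array(m["K"]),np.array(m["distortion"])).ravel()
    return c,R.T@np.array([u[0],u[1],1])
def onz(m,p,z):
    c,d=ray(m,p);return (c+d*(z-c[2])/d[2])[:2]
def proj(m,P):
    return cv2.projectPoints(np.array([P],float),np.array(m["rvec"]),np.array(m["tvec"]),np.array(m["K"]),np.array(m["distortion"]))[0].ravel()
def white(im,vmin=140,smax=60):
    h=cv2.cvtColor(im,cv2.COLOR_BGR2HSV);return ((h[...,1]<smax)&(h[...,2]>vmin)).astype(np.uint8)*255
def blobs(im,amin,amax,**k):
    n,l,s,c=cv2.connectedComponentsWithStats(cv2.morphologyEx(white(im,**k),cv2.MORPH_OPEN,np.ones((3,3))))
    return [(c[i],s[i],l==i) for i in range(1,n) if amin<s[i,4]<amax]
E
python3 - <<'E'
from h import *
for n in ["scene","side","wrist"]:
    im=cv2.imread(f"pics/{n}0.png");m=camera_model(n)
    for c,s,_ in blobs(im,120,9000):
        b=[s[0]+s[2]/2-.5,s[1]+s[3]/2-.5]
        print(n,np.round(c),s.tolist(),"bench",np.round(onz(m,b,.0085),4),"top",np.round(onz(m,b,.017),4),"rim",np.round(onz(m,b,.08),4))
m=camera_model("wrist");im=cv2.imread("pics/wrist0.png")
g=im[90:210,262:382];h=cv2.cvtColor(g,cv2.COLOR_BGR2HSV)
h_=h[...,1].astype(int)
# inner dark mouth and tile
k=((h[...,2]<110)).astype(np.uint8)
for c in cv2.findContours(k*255,cv2.RETR_LIST,cv2.CHAIN_APPROX_NONE)[0]:
    if len(c)>60:
        e=cv2.fitEllipse(c);p=[e[0][0]+262,e[0][1]+90];print("ell",np.round(p,1),np.round(e[1],1),np.round(onz(m,p,.08),4),np.round(onz(m,p,.02),4))
hh=cv2.cvtColor(im,cv2.COLOR_BGR2HSV)
E
```

```text
scene [100.  61.] [76, 0, 53, 107, 1994] bench [-0.4128 -1.3734] top [-0.394 -1.356] rim [-0.2544 -1.2269]
scene [123.  38.] [108, 0, 34, 86, 605] bench [-0.553  -1.3489] top [-0.5329 -1.3317] rim [-0.3836 -1.2043]
scene [511.  33.] [447, 0, 121, 60, 3739] bench [-1.2357  0.3204] top [-1.2092  0.3221] rim [-1.0132  0.335 ]
scene [626.  11.] [609, 0, 31, 25, 617] bench [-1.8871  0.9178] top [-1.8546  0.914 ] rim [-1.6138  0.8859]
scene [227.  81.] [213, 77, 30, 8, 165] bench [-0.2659 -0.6342] top [-0.2484 -0.6236] rim [-0.1189 -0.5453]
scene [364.  91.] [346, 88, 38, 7, 137] bench [-0.3258 -0.0998] top [-0.3078 -0.0942] rim [-0.1742 -0.0525]
scene [278.  98.] [262, 91, 32, 13, 222] bench [-0.1815 -0.3827] top [-0.1648 -0.3745] rim [-0.0411 -0.3133]
scene [ 33. 199.] [0, 169, 69, 62, 720] bench [ 0.6392 -0.7963] top [ 0.6483 -0.7842] rim [ 0.7157 -0.6947]
scene [ 92. 198.] [76, 171, 34, 49, 1067] bench [ 0.5634 -0.631 ] top [ 0.5732 -0.6204] rim [ 0.6458 -0.5423]
scene [309. 230.] [294, 203, 29, 54, 1195] bench [0.5154 0.0187] top [0.5256 0.0232] rim [0.6015 0.0568]
scene [357. 221.] [
[... 5069 characters left out ...]
45, 25, 517] bench [0.8275 0.0748] top [0.8223 0.0746] rim [0.784  0.0729]
wrist [323. 141.] [280, 106, 84, 79, 2897] bench [0.5973 0.0521] top [0.5974 0.0523] rim [0.5978 0.0545]
wrist [151. 211.] [114, 176, 72, 72, 4095] bench [ 0.4441 -0.0059] top [ 0.4477 -0.0043] rim [0.4739 0.0076]
wrist [580. 260.] [534, 201, 106, 103, 4504] bench [ 0.838  -0.0433] top [ 0.8326 -0.0409] rim [ 0.7926 -0.0227]
wrist [279. 434.] [252, 414, 58, 41, 1632] bench [ 0.5551 -0.2365] top [ 0.5561 -0.2296] rim [ 0.5636 -0.179 ]
ell [321.8 149.5] [51.2 53.3] [0.598  0.0514] [0.5976 0.0488]
ell [321.9 148. ] [86.5 88.2] [0.5981 0.0524] [0.5977 0.05  ]
ell [321.9 147.2] [ 99.3 102.4] [0.5981 0.053 ] [0.5978 0.0506]
```

```bash
python3 -m crank '[[[-0.003,-0.1,0.08],[0,0,0]],[[-0.006,-0.2,0.18],[0,0,0]],[[-0.009,-0.3,0.28],[0,0,0]],[[-0.012,-0.4,0.38],[0,0,0]],[[-0.015,-0.5,0.48],[0,0,0]],[[-0.018,-0.58,0.55],[0,0,0]],[[-0.018,-0.618,0.58],[0,0,0]],[[-0.018,-0.618,0.58],[0,0,0]],[[-0.018,-0.618,0.58],[0,0,0]],[[-0.018,-0.618,0.58],[0,0,0]]]' -1
python3 - <<'E'
from h import *
s=readout.get_state();m=camera_model("wrist");im=read_camera("wrist");cv2.imwrite("pics/w1.png",im)
print(s["eef_pos"],s["tcp_rot"],s["ft_force"])
for c,s,_ in blobs(im,1500,40000):
    b=[s[0]+s[2]/2-.5,s[1]+s[3]/2-.5];print(np.round(c),s.tolist(),np.round(onz(m,b,.017),4))
E
```

```text
clock: 0.98
eef_pos: [0.4474, -0.0048, 0.1004]
tcp_rot: [3.139, 0.0, 1.571]
ft_force: [0.1, -0.1, 0.4]
width: 0.0878
grip_force: 0.0
[ 0.44744117 -0.00476828  0.10038124] [3.13909283e+00 3.85138857e-04 1.57075508e+00] [ 0.05395125 -0.07139279  0.3845473 ]
[326.   9.] [237, 0, 173, 19, 3078] [0.4475 0.1152]
[622. 130.] [604, 80, 36, 104, 2279] [0.5981 0.0588]
[323. 250.] [266, 194, 114, 113, 9962] [ 0.4471 -0.0032]
```

View pics/w1.png

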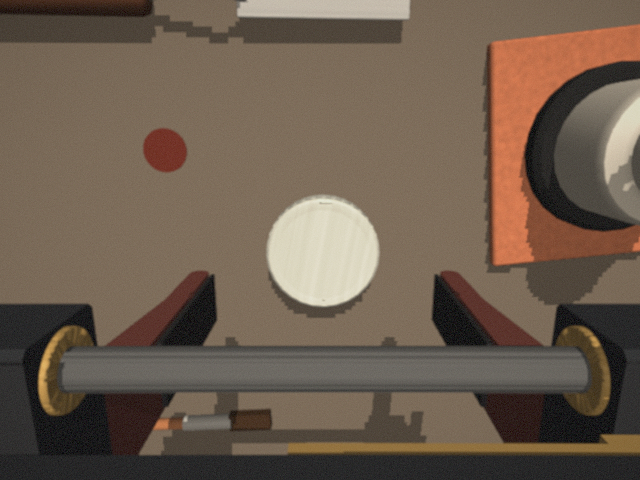

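The wrist view shows the lid centred at (323,250), almost in line with the fingers. I'll go down and grip it.

```bash
python3 -m crank '[[[0.005,0,0.08],[0,0,0]],[[0.005,0,0.16],[0,0,0]],[[0.005,0,0.22],[0,0,0]],[[0.005,0,0.26],[0,0,0]],[[0.005,0,0.28],[0,0,0]],[[0.005,0,0.29],[0,0,0]],[[0.005,0,0.3],[0,0,0]],[[0.005,0,0.3],[0,0,0]],[[0.005,0,0.3],[0,0,0]],[[0.005,0,0.3],[0,0,0]]]' -1
python3 -m crank '[[[0,0,0],[0,0,0]],[[0,0,0],[0,0,0]],[[0,0,0],[0,0,0]],[[0,0,0],[0,0,0]],[[0,0,0],[0,0,0]],[[0,0,0],[0,0,0]],[[0,0,0],[0,0,0]],[[0,0,0],[0,0,0]],[[0,0,0],[0,0,0]],[[0,0,0],[0,0,0]]]' 1
```

```text
clock: 1.87
eef_pos: [0.446, -0.0033, 0.0252]
tcp_rot: [3.141, 0.0, 1.571]
ft_force: [-0.7, -0.1, -0.3]
width: 0.0879
grip_force: 0.0
clock: 2.7
eef_pos: [0.4455, -0.0033, 0.0247]
tcp_rot: [3.142, 0.0, 1.571]
ft_force: [-0.2, -0.6, 3.1]
width: 0.061
grip_force: 30.0
```

```bash
python3 -m crank '[[[0,0,-0.06],[0,0,0]],[[0,0,-0.16],[0,0,0]],[[0,0.05,-0.28],[0,0,0]],[[-0.04,0.16,-0.38],[0,0,0]],[[-0.1,0.28,-0.46],[0,0,0]],[[-0.16,0.4,-0.5],[0,0,0]],[[-0.2,0.52,-0.5],[0,0,0]],[[-0.227,0.59,-0.5],[0,0,0]],[[-0.227,0.61,-0.5],[0,0,0]],[[-0.227,0.61,-0.5],[0,0,0]]]'
python3 - <<'E'
from h import *
import time
P=[]
for i in range(3):
    s=readout.get_state();m=camera_model("wrist");im=read_camera("wrist")
    hsv=cv2.cvtColor(im,cv2.COLOR_BGR2HSV)
    P.append(np.r_[s["eef_pos"],s["tcp_rot"]])
print(np.round(P,4),s["width"])
cv2.imwrite("pics/w2.png",im)
x,y=proj(m,[.598,.051,.08]).astype(int);print(x,y)
x0,y0=max(x-110,0),max(y-110,0)
v=hsv[y0:y+110,x0:x+110,2]
for t in (70,90,110,130):
  for c in cv2.findContours((v<t).astype(np.uint8)*255,cv2.RETR_LIST,cv2.CHAIN_APPROX_NONE)[0]:
    if len(c)>100:
        e=cv2.fitEllipse(c);p=[e[0][0]+x0,e[0][1]+y0];print(t,"ell",np.round(p,1),np.round(e[1],1),np.round(onz(m,p,.08),4),np.round(onz(m,p,.02),4))
E
```

```text
clock: 3.53
eef_pos: [0.5984, -0.0601, 0.149]
tcp_rot: [-3.141, -0.0, 1.57]
ft_force: [-0.2, 0.7, 0.1]
width: 0.0612
grip_force: 30.0
[[ 5.9840e-01 -6.0100e-02  1.4900e-01 -3.1409e+00 -3.0000e-04  1.5703e+00]
 [ 5.9670e-01 -5.9600e-02  1.4870e-01 -3.1389e+00 -7.0000e-04  1.5708e+00]
 [ 5.9590e-01 -5.9200e-02  1.4860e-01 -3.1381e+00 -9.0000e-04  1.5710e+00]] 0.061251455720375096
328 24
70 ell [327.6  44.2] [136.  154.5] [0.5975 0.0428] [0.5978 0.0536]
70 ell [327.9  36.5] [70.8 76.9] [0.5976 0.046 ] [0.5979 0.0578]
90 ell [328.2  32.5] [77.7 88.3] [0.5978 0.0477] [0.5981 0.0599]
90 ell [327.6  43.6] [136.  154.6] [0.5975 0.043 ] [0.5978 0.0539]
110 ell [321.1 239.3] [141.9 311.6] [ 0.5945 -0.0478] [ 0.5939 -0.0632]
110 ell [328.3  32.6] [77.9 89.8] [0.5978 0.0476] [0.5982 0.0598]
110 ell [327.5  44.1] [136.1 155.5] [0.5975 0.0429] [0.5977 0.0537]
130 ell [329.1   1.7] [112.3 172.2] [0.5981 0.0601] [0.5986 0.0759]
130 ell [431.2  22.6] [ 11.3 233.4] [0.6435 0.0516] [0.6571 0.065 ]
130 ell [328.2  32.7] [78.1 91. ] [0.5978 0.0476] [0.5981 0.0597]
130 ell [327.5  44.7] [136.2 157.5] [0.5975 0.0426] [0.5977 0.0533]
130 ell [227.5 112.2] [ 18.  193.1] [0.5508 0.0134] [0.5376 0.0157]
```

View pics/w2.png

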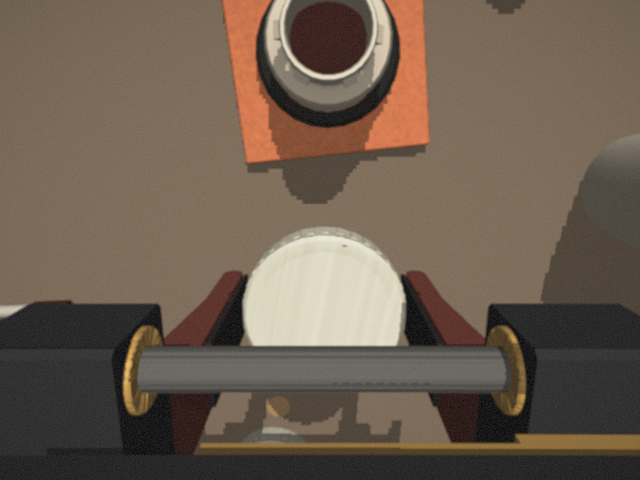

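The jar is cut off at the top of the picture, with its mouth near (328,35). The held lid sits level at about (325,305). I'll back off 50 mm to see the whole mouth.

```bash
python3 -m crank '[[[-0.05,0,0],[0,0,0]],[[-0.12,0,0],[0,0,0]],[[-0.18,0,0],[0,0,0]],[[-0.22,0,0],[0,0,0]],[[-0.24,0,0],[0,0,0]],[[-0.24,0,0],[0,0,0]],[[-0.24,0,0],[0,0,0]],[[-0.24,0,0],[0,0,0]],[[-0.24,0,0],[0,0,0]],[[-0.24,0,0],[0,0,0]]]'
python3 - <<'E'
from h import *
for i in range(2):
    s=readout.get_state();m=camera_model("wrist");im=read_camera("wrist")
print(np.round(s["eef_pos"],4),np.round(s["tcp_rot"],4))
x,y=proj(m,[.598,.051,.08]).astype(int);print(x,y)
x0,y0=max(x-110,0),max(y-110,0)
c0=im[y0:y+130,x0:x+110];cv2.imwrite("pics/w3.png",cv2.resize(c0,None,fx=2.5,fy=2.5))
h=cv2.cvtColor(c0,cv2.COLOR_BGR2HSV);v=h[...,2]
for t in (60,90,110,130):
  for c in cv2.findContours((v<t).astype(np.uint8)*255,cv2.RETR_LIST,cv2.CHAIN_APPROX_NONE)[0]:
    if len(c)>150:
        e=cv2.fitEllipse(c);p=[e[0][0]+x0,e[0][1]+y0];print(t,"ell",np.round(p,1),np.round(e[1],1),cv2.boundingRect(c),np.round(onz(m,p,.08),4),np.round(onz(m,p,.02),4))
# tile
o=((h[...,1]>120)&(h[...,2]>120)).astype(np.uint8)*255
print(np.round(proj(m,[.598,.051,.08])-proj(m,[.598,.061,.08]),1))
E
```

```text
clock: 4.52
eef_pos: [0.5979, -0.1194, 0.1496]
tcp_rot: [-3.141, -0.0, 1.571]
ft_force: [-0.4, -0.5, -0.8]
width: 0.0606
grip_force: 30.0
[ 0.5979 -0.1195  0.1496] [-3.1413e+00 -1.0000e-04  1.5715e+00]
323 -135
60 ell [322.5 465. ] [ 19.  381.5] (0, 456, 220, 19) [ 0.5974 -0.2434] [ 0.5972 -0.2977]
60 ell [416.6 319.2] [25.8 76.2] (189, 275, 31, 72) [ 0.6472 -0.1519] [ 0.6613 -0.1799]
60 ell [230.4 320.5] [27.4 77.4] (0, 275, 34, 72) [ 0.5487 -0.1528] [ 0.5345 -0.181 ]
60 ell [323.1   9.6] [ 23.5 106.1] (60, 0, 101, 24) [ 0.5978 -0.0031] [0.5976 0.0118]
90 ell [322.5 464.5] [ 20.1 375.6] (0, 455, 220, 20) [ 0.5974 -0.2431] [ 0.5972 -0.2972]
90 ell [321.3 410.4] [ 57.9 262.2] (0, 383, 220, 59) [ 0.5967 -0.2073] [ 0.5963 -0.2511]
90 ell [323.5 314. ] [ 83.1 237.3] (0, 274, 220, 79) [ 0.598 -0.149] [ 0.5979 -0.1761]
90 ell [326.9  76.1] [ 53.  189.9] (25, 44, 189, 67) [ 0.5995 -0.0309] [ 0.5999 -0.024 ]
90 ell [323.2   9.8] [ 24.5 107.4] (59, 0, 103, 25) [ 0.5978 -0.0032] [0.5977 0.0116]
110 ell [322.4 464.5] [ 20.2 372.8] (0, 454, 220, 21) [ 0.5973 -0.2431] [ 0.5971 -0.2972]
110 ell [319.7 352.6] [190.3 231.3] (0, 270, 220, 173) [ 0.5959 -0.1715] [ 0.5952 -0.2051]
110 ell [326.3  75.7] [ 55.7 187.8] (24, 43, 192, 69) [ 0.5992 -0.0307] [ 0.5995 -0.0238]
110 ell [323.2  10.2] [ 25.3 108.5] (59, 0, 104, 26) [ 0.5978 -0.0033] [0.5977 0.0114]
130 ell [322.5 464. ] [ 21.2 370.3] (0, 454, 220, 21) [ 0.5974 -0.2428] [ 0.5972 -0.2968]
130 ell [265.  413.2] [50.8 89.8] (8, 391, 86, 50) [ 0.5652 -0.209 ] [ 0.5557 -0.2534]
130 ell [323.7 292.5] [129.4 172.4] (29, 224, 164, 123) [ 0.5981 -0.137 ] [ 0.598  -0.1606]
130 ell [323.3 229.3] [256.2 515.3] (0, 0, 220, 444) [ 0.5978 -0.1032] [ 0.5977 -0.1171]
[-0.  29.5]
```

View pics/w3.png

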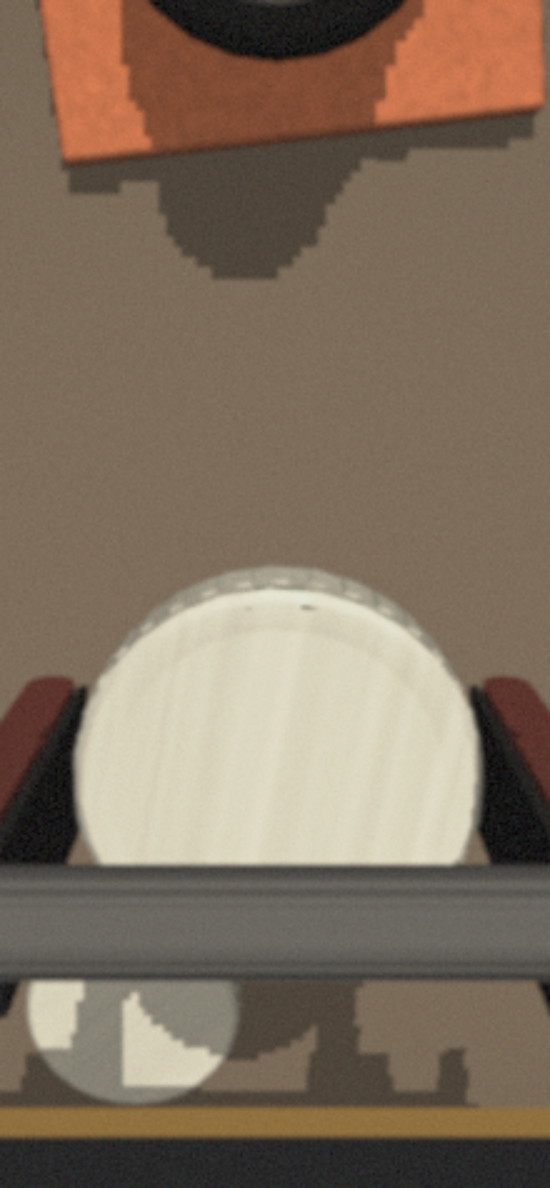

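Wrong way: only the near edge of the ring shows, at the top of the crop. I'll go towards the jar instead, and higher.

```bash
python3 -m crank '[[[0.02,0,-0.06],[0,0,0]],[[0.1,0,-0.12],[0,0,0]],[[0.2,0,-0.16],[0,0,0]],[[0.3,0,-0.16],[0,0,0]],[[0.37,0,-0.16],[0,0,0]],[[0.4,0,-0.16],[0,0,0]],[[0.4,0,-0.16],[0,0,0]],[[0.4,0,-0.16],[0,0,0]],[[0.4,0,-0.16],[0,0,0]],[[0.4,0,-0.16],[0,0,0]]]'
python3 - <<'E'
from h import *
for i in range(2):
    s=readout.get_state();m=camera_model("wrist");im=read_camera("wrist")
print(np.round(s["eef_pos"],4),np.round(s["tcp_rot"],4))
x,y=proj(m,[.598,.051,.08]).astype(int);print(x,y)
x0,y0=max(x-90,0),max(y-90,0)
c0=im[y0:y+100,x0:x+90];cv2.imwrite("pics/w4.png",cv2.resize(c0,None,fx=3,fy=3))
h=cv2.cvtColor(c0,cv2.COLOR_BGR2HSV);v=h[...,2]
for t in (60,90,110,130):
  for c in cv2.findContours((v<t).astype(np.uint8)*255,cv2.RETR_LIST,cv2.CHAIN_APPROX_NONE)[0]:
    if len(c)>120:
        e=cv2.fitEllipse(c);p=[e[0][0]+x0,e[0][1]+y0];print(t,"ell",np.round(p,1),np.round(e[1],1),cv2.boundingRect(c),np.round(onz(m,p,.08),4),np.round(onz(m,p,.02),4))
E
```

```text
clock: 5.45
eef_pos: [0.598, -0.0211, 0.1894]
tcp_rot: [-3.141, 0.0, 1.57]
ft_force: [-0.3, 0.4, -0.3]
width: 0.0608
grip_force: 30.0
[ 0.598  -0.0211  0.1895] [-3.1413e+00  2.0000e-04  1.5696e+00]
323 116
60 ell [309.1 117. ] [17.  22.1] (63, 81, 26, 20) [0.59   0.0505] [0.588  0.0522]
60 ell [322.9 124.1] [46.9 57.6] (60, 73, 61, 51) [0.5977 0.0467] [0.5975 0.0474]
60 ell [323.1 117.2] [107.7 111.7] (36, 35, 109, 113) [0.5978 0.0504] [0.5977 0.052 ]
60 ell [323. 119.] [117.2 122.5] (31, 32, 119, 123) [0.5978 0.0495] [0.5977 0.0508]
90 ell [332.4 207.6] [ 12.6 142.7] (23, 169, 151, 21) [ 0.6032 -0.0009] [ 0.6044 -0.0117]
90 ell [323.2 116.1] [65.7 67.7] (57, 56, 67, 69) [0.5979 0.051 ] [0.5978 0.0528]
90 ell [323.1 116.8] [105.7 109.6] (37, 36, 107, 111) [0.5978 0.0506] [0.5977 0.0523]
90 ell [323.  119.1] [118.5 123.8] (31, 31, 119, 125) [0.5978 0.0494] [0.5976 0.0508]
110 ell [330.2 207.3] [ 13.8 141.2] (22, 168, 153, 22) [ 0.6019 -0.0007] [ 0.6028 -0.0115]
110 ell [323.2 116.1] [67.2 68.3] (56, 56, 69, 69) [0.5979 0.051 ] [0.5978 0.0528]
110 ell [323.1 116.5] [104.6 108.4] (38, 36, 106, 110) [0.5978 0.0508] [0.5977 0.0525]
110 ell [323.  119.1] [119.2 124.6] (31, 31, 120, 126) [0.5978 0.0494] [0.5976 0.0507]
130 ell [322.5 142.6] [34.6 61.1] (62, 117, 61, 19) [0.5975 0.0365] [0.5973 0.0348]
130 ell [323.1 116.3] [68.2 69.3] (56, 56, 69, 70) [0.5978 0.0509] [0.5977 0.0526]
130 ell [132.5 342.3] [217.1 392. ] (0, 45, 180, 145) [ 0.476  -0.0879] [ 0.4465 -0.1197]
130 ell [323.1 116.2] [103.8 106.7] (38, 37, 105, 108) [0.5979 0.051 ] [0.5977 0.0527]
130 ell [323.  119.4] [119.9 125.9] (30, 31, 121, 126) [0.5978 0.0492] [0.5976 0.0505]
130 ell [404.3 -57.9] [ 10.1 421.7] (169, 0, 11, 151) [0.6394 0.1361] [0.6493 0.1585]
130 ell [219.   33.7] [ 11.8 227.7] (0, 0, 122, 15) [0.5422 0.0934] [0.5287 0.1054]
```

View pics/w4.png

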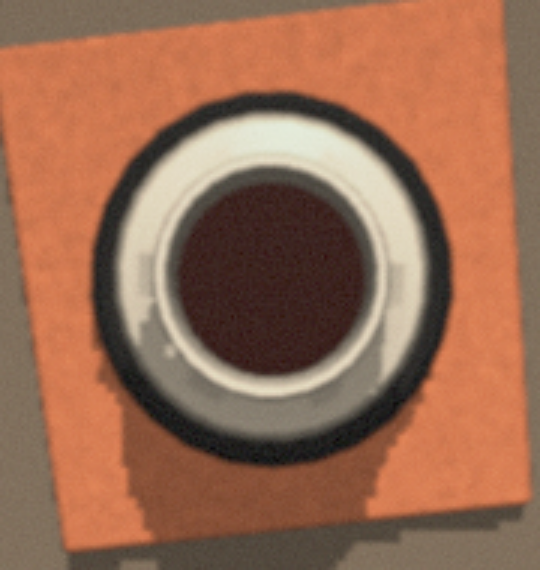

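The crop shows the mouth concentric with its ring, centred at full-picture pixel (323,116), which is (0.598, 0.051). I'll move the lid over it and lower it.

```bash
python3 -m crank '[[[0.06,0,0],[0,0,0]],[[0.14,0,0],[0,0,0]],[[0.22,0,0.04],[0,0,0]],[[0.27,0,0.12],[0,0,0]],[[0.286,0,0.2],[0,0,0]],[[0.286,0,0.26],[0,0,0]],[[0.286,0,0.29],[0,0,0]],[[0.286,0,0.3],[0,0,0]],[[0.286,0,0.3],[0,0,0]],[[0.286,0,0.3],[0,0,0]]]'
python3 -m crank '[[[0,0,0.01],[0,0,0]],[[0,0,0.02],[0,0,0]],[[0,0,0.028],[0,0,0]],[[0,0,0.034],[0,0,0]],[[0,0,0.04],[0,0,0]],[[0,0,0.044],[0,0,0]],[[0,0,0.048],[0,0,0]],[[0,0,0.052],[0,0,0]],[[0,0,0.052],[0,0,0]],[[0,0,0.052],[0,0,0]]]'
```

```text
clock: 6.38
eef_pos: [0.5986, 0.051, 0.1153]
tcp_rot: [3.141, 0.0, 1.57]
ft_force: [0.1, 0.2, -0.3]
width: 0.0615
grip_force: 30.0
clock: 7.22
eef_pos: [0.598, 0.0514, 0.1043]
tcp_rot: [3.141, 0.0, 1.571]
ft_force: [-7.1, -0.6, 23.1]
width: 0.061
grip_force: 30.0
```

Contact came with the lid underside at about the 80 mm rim, so it is probably the wrong lid. A small wiggle will rule out misalignment.

```bash
python3 -m crank '[[[0,0,-0.004],[0,0,0]],[[0.006,0,-0.004],[0,0,0]],[[0.006,0.006,-0.004],[0,0,0]],[[0,0.008,-0.004],[0,0,0]],[[-0.006,0.006,-0.004],[0,0,0]],[[-0.006,0,-0.004],[0,0,0]],[[-0.006,-0.006,-0.004],[0,0,0]],[[0,-0.008,-0.004],[0,0,0]],[[0,-0.004,-0.004],[0,0,0]],[[0,0,-0.004],[0,0,0]]]'
```

```text
clock: 8.05
eef_pos: [0.5981, 0.0513, 0.1044]
tcp_rot: [3.141, 0.001, 1.571]
ft_force: [-6.9, -0.8, 16.0]
width: 0.061
grip_force: 30.0
```

It still sits 12.5 mm high, so this is the wrong lid. I'll put it back where it came from.

```bash
python3 -m crank '[[[0,0,-0.08],[0,0,0]],[[0,0,-0.16],[0,0,0]],[[-0.03,-0.1,-0.2],[0,0,0]],[[-0.07,-0.22,-0.2],[0,0,0]],[[-0.12,-0.34,-0.16],[0,0,0]],[[-0.16,-0.46,-0.06],[0,0,0]],[[-0.2,-0.55,0.04],[0,0,0]],[[-0.219,-0.6,0.14],[0,0,0]],[[-0.219,-0.61,0.22],[0,0,0]],[[-0.219,-0.61,0.25],[0,0,0]]]'
python3 -m crank '[[[0,0,0.02],[0,0,0]],[[0,0,0.036],[0,0,0]],[[0,0,0.046],[0,0,0]],[[0,0,0.054],[0,0,0]],[[0,0,0.058],[0,0,0]],[[0,0,0.06],[0,0,0]],[[0,0,0.06],[0,0,0]],[[0,0,0.06],[0,0,0]],[[0,0,0.06],[0,0,0]],[[0,0,0.06],[0,0,0]]]'
```

```text
clock: 8.88
eef_pos: [0.4425, -0.0032, 0.0383]
tcp_rot: [-3.137, -0.001, 1.57]
ft_force: [0.1, -0.9, -0.8]
width: 0.0613
grip_force: 30.0
clock: 9.72
eef_pos: [0.4455, -0.0033, 0.0253]
tcp_rot: [3.141, 0.0, 1.571]
ft_force: [-0.1, -0.5, 0.3]
width: 0.0608
grip_force: 30.0
```

```bash
python3 -m crank '[[[0,0,0],[0,0,0]],[[0,0,0],[0,0,0]],[[0,0,0],[0,0,0]],[[0,0,0],[0,0,0]],[[0,0,0],[0,0,0]],[[0,0,0],[0,0,0]],[[0,0,-0.06],[0,0,0]],[[0,0,-0.16],[0,0,0]],[[0,0,-0.26],[0,0,0]],[[0,0,-0.3],[0,0,0]]]' -1
python3 -m crank '[[[0.14,0,0],[0,0,0]],[[0.28,0.02,0],[0,0,0]],[[0.42,0.05,0],[0,0,0]],[[0.56,0.08,0],[0,0,0]],[[0.7,0.11,0],[0,0,0]],[[0.82,0.14,0],[0,0,0]],[[0.9,0.16,0],[0,0,0]],[[0.948,0.174,0],[0,0,0]],[[0.948,0.174,0],[0,0,0]],[[0.948,0.174,0],[0,0,0]]]'
cat > lid.py <<'E'
from h import *
for i in range(2): s=readout.get_state();m=camera_model("wrist");im=read_camera("wrist")
cv2.imwrite("pics/w_last.png",im)
print(np.round(s["eef_pos"],4),np.round(s["tcp_rot"],4),s["width"])
for c,s,_ in blobs(im,1500,40000):
    b=[s[0]+s[2]/2-.5,s[1]+s[3]/2-.5];print(np.round(c),s.tolist(),np.round(onz(m,b,.017),4))
E
python3 lid.py
python3 - <<'E'
from h import *
m=camera_model("side");im=read_camera("side")
for c,s,_ in blobs(im,300,1000):
    b=[s[0]+s[2]/2-.5,s[1]+s[3]/2-.5];q=onz(m,b,.0085)
    if q[0]<.6 and -.3<q[1]<.3: print("side",s.tolist(),np.round(q,4))
E
```

```text
clock: 10.55
eef_pos: [0.4466, -0.0034, 0.1024]
tcp_rot: [3.139, 0.0, 1.571]
ft_force: [0.6, -0.4, 0.8]
width: 0.0877
grip_force: 0.0
clock: 11.38
eef_pos: [0.4885, 0.2334, 0.0999]
tcp_rot: [-3.141, 0.001, 1.572]
ft_force: [0.6, -0.3, -0.2]
width: 0.0874
grip_force: 0.0
[0.4882 0.2327 0.0998] [-3.1402e+00  9.0000e-04  1.5710e+00] 0.08791061135063705
[327. 251.] [270, 195, 115, 112, 9976] [0.49   0.2341]
[280. 417.] [234, 407, 94, 21, 1929] [0.4623 0.1306]
side [417, 179, 26, 19, 407] [ 0.5522 -0.2466]
side [401, 244, 29, 24, 579] [ 0.443  -0.0042]
side [308, 294, 34, 30, 824] [0.4877 0.2348]
```

```bash
python3 -m crank '[[[0.003,0.004,0.08],[0,0,0]],[[0.003,0.004,0.16],[0,0,0]],[[0.003,0.004,0.22],[0,0,0]],[[0.003,0.004,0.26],[0,0,0]],[[0.003,0.004,0.28],[0,0,0]],[[0.003,0.004,0.29],[0,0,0]],[[0.003,0.004,0.302],[0,0,0]],[[0.003,0.004,0.302],[0,0,0]],[[0.003,0.004,0.302],[0,0,0]],[[0.003,0.004,0.302],[0,0,0]]]' -1
python3 -m crank '[[[0,0,0],[0,0,0]],[[0,0,0],[0,0,0]],[[0,0,0],[0,0,0]],[[0,0,0],[0,0,0]],[[0,0,0],[0,0,0]],[[0,0,0],[0,0,0]],[[0,0,0],[0,0,0]],[[0,0,0],[0,0,0]],[[0,0,0],[0,0,0]],[[0,0,0],[0,0,0]]]' 1
```

```text
clock: 12.37
eef_pos: [0.4904, 0.2347, 0.0252]
tcp_rot: [3.141, -0.0, 1.571]
ft_force: [0.4, -0.6, 0.1]
width: 0.0882
grip_force: 0.0
clock: 13.2
eef_pos: [0.49, 0.2345, 0.0247]
tcp_rot: [3.142, -0.0, 1.571]
ft_force: [-0.9, 0.3, 1.9]
width: 0.0612
grip_force: 30.0
```

```bash
python3 -m crank '[[[0,0,-0.08],[0,0,0]],[[0,0,-0.2],[0,0,0]],[[0,0,-0.34],[0,0,0]],[[-0.06,0.02,-0.46],[0,0,0]],[[-0.18,0.08,-0.5],[0,0,0]],[[-0.31,0.16,-0.5],[0,0,0]],[[-0.44,0.25,-0.5],[0,0,0]],[[-0.57,0.34,-0.5],[0,0,0]],[[-0.68,0.4,-0.5],[0,0,0]],[[-0.733,0.432,-0.5],[0,0,0]]]'
python3 -m crank '[[[0,0,0.01],[0,0,0]],[[0,0,0.05],[0,0,0]],[[0,0,0.1],[0,0,0]],[[0,0,0.13],[0,0,0]],[[0,0,0.145],[0,0,0]],[[0,0,0.16],[0,0,0]],[[0,0,0.175],[0,0,0]],[[0,0,0.188],[0,0,0]],[[0,0,0.192],[0,0,0]],[[0,0,0.192],[0,0,0]]]'
```

```text
clock: 14.03
eef_pos: [0.6, 0.0477, 0.1496]
tcp_rot: [3.14, 0.001, 1.569]
ft_force: [-1.0, 0.9, 0.1]
width: 0.0611
grip_force: 30.0
clock: 14.87
eef_pos: [0.5978, 0.0518, 0.1015]
tcp_rot: [-3.141, -0.001, 1.571]
ft_force: [0.1, 2.3, -1.7]
width: 0.0612
grip_force: 30.0
```

No contact force at a height where the first lid was already stopped, so this one slides on. I'll keep lowering to the lugs.

```bash
python3 -m crank '[[[0,0,0.004],[0,0,0]],[[0,0,0.008],[0,0,0]],[[0,0,0.012],[0,0,0]],[[0,0,0.014],[0,0,0]],[[0,0,0.016],[0,0,0]],[[0,0,0.018],[0,0,0]],[[0,0,0.02],[0,0,0]],[[0,0,0.02],[0,0,0]],[[0,0,0.02],[0,0,0]],[[0,0,0.02],[0,0,0]]]'
```

```text
clock: 15.7
eef_pos: [0.5981, 0.052, 0.0975]
tcp_rot: [3.141, -0.001, 1.57]
ft_force: [-2.4, 4.8, 6.6]
width: 0.061
grip_force: 30.0
```

It's on the lugs. I'll push on while still gripped, which keeps it level.

```bash
python3 -m crank '[[[0.003,0,0.003],[0,0,0]],[[0.003,0,0.006],[0,0,0]],[[0.003,0,0.009],[0,0,0]],[[0.003,0,0.012],[0,0,0]],[[0.003,0,0.015],[0,0,0]],[[0.003,0,0.018],[0,0,0]],[[0.003,0,0.02],[0,0,0]],[[0.003,0,0.02],[0,0,0]],[[0.003,0,0.02],[0,0,0]],[[0.003,0,0.02],[0,0,0]]]'
```

```text
clock: 16.53
eef_pos: [0.5978, 0.0522, 0.0917]
tcp_rot: [-3.141, -0.0, 1.571]
ft_force: [-2.2, 4.8, 5.3]
width: 0.0612
grip_force: 30.0
```

It reached the final level, 91.7 mm. I'll release it, close the fingers, and press the centre to make sure.

```bash
python3 -m crank '[[[0,0,0],[0,0,0]],[[0,0,0],[0,0,0]],[[0,0,0],[0,0,0]],[[0,0,0],[0,0,0]],[[0,0,0],[0,0,0]],[[0,0,0],[0,0,0]],[[0,0,-0.04],[0,0,0]],[[0,0,-0.1],[0,0,0]],[[0,0,-0.16],[0,0,0]],[[0,0,-0.18],[0,0,0]]]' -1
python3 -m crank '[[[0,0,0],[0,0,0]],[[0,0,0],[0,0,0]],[[0,0,0],[0,0,0]],[[0,0,0],[0,0,0]],[[0,0,0],[0,0,0]],[[0,0,0],[0,0,0]],[[0,0,0],[0,0,0]],[[0,0,0],[0,0,0]],[[0,0,0],[0,0,0]],[[0,0,0],[0,0,0]]]' 1
python3 -m crank '[[[0,0,0.03],[0,0,0]],[[0,0,0.06],[0,0,0]],[[0,0,0.09],[0,0,0]],[[0,0,0.105],[0,0,0]],[[0,0,0.115],[0,0,0]],[[0,0,0.122],[0,0,0]],[[0,0,0.128],[0,0,0]],[[0,0,0.132],[0,0,0]],[[0,0,0.132],[0,0,0]],[[0,0,0.132],[0,0,0]]]'
```

```text
clock: 17.37
eef_pos: [0.5994, 0.052, 0.1393]
tcp_rot: [3.138, 0.0, 1.571]
ft_force: [0.7, 0.5, 0.1]
width: 0.0881
grip_force: 0.0
clock: 18.2
eef_pos: [0.598, 0.052, 0.1366]
tcp_rot: [-3.141, -0.0, 1.571]
ft_force: [-0.6, 0.5, 0.2]
width: 0.0249
grip_force: 0.0
clock: 19.03
eef_pos: [0.5973, 0.052, 0.1061]
tcp_rot: [-3.141, 0.0, 1.571]
ft_force: [-8.7, -0.0, 23.0]
width: 0.0005
grip_force: 11.4
```

The tips stop at 84.1 mm under 23 N, which is exactly the fully-home level. I'll retreat and check.

```bash
python3 -m crank '[[[0,0,-0.06],[0,0,0]],[[0,0,-0.18],[0,0,0]],[[-0.04,0,-0.3],[0,0,0]],[[-0.1,0,-0.42],[0,0,0]],[[-0.16,0,-0.5],[0,0,0]],[[-0.2,0,-0.56],[0,0,0]],[[-0.2,0,-0.6],[0,0,0]],[[-0.2,0,-0.6],[0,0,0]],[[-0.2,0,-0.6],[0,0,0]],[[-0.2,0,-0.6],[0,0,0]]]'
python3 lid.py
python3 - <<'E'
from h import *
a=read_camera("side")[120:360,240:480];b=read_camera("scene")[150:350,160:440]
cv2.imwrite("pics/fin.png",np.hstack([cv2.resize(a,(390,390)),cv2.resize(b,(400,390))]))
E
```

```text
clock: 19.87
eef_pos: [0.5972, 0.0028, 0.2523]
tcp_rot: [-3.139, -0.001, 1.571]
ft_force: [-0.8, -0.0, 0.1]
width: 0.0003
grip_force: 0.0
[0.5971 0.0028 0.252 ] [-3.1388e+00 -5.0000e-04  1.5714e+00] 0.0005875871606337194
[139.  62.] [42, 49, 156, 26, 2706] [0.4294 0.1214]
[326. 155.] [283, 110, 87, 90, 6160] [0.5984 0.0469]
[156. 212.] [121, 178, 70, 70, 3978] [ 0.4467 -0.0041]
[580. 266.] [526, 203, 114, 114, 5650] [ 0.8322 -0.0472]
```

View pics/fin.png

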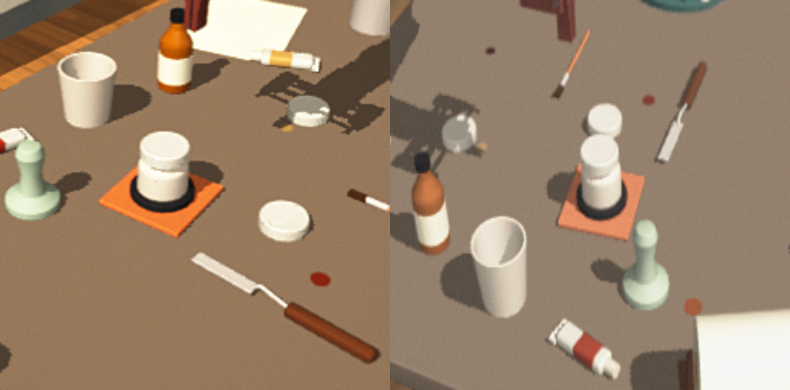

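The lid sits level on the jar (side-view half, about (163,150)). The other two lids lie flat at (308,110) and (284,220), and the bottle and muller are standing.

```bash
python3 -c "
from bench import ticket;print(ticket.job_done())"
```

```text
the job is handed in; nothing more can be done
None
```

The second lid I tried fitted the jar on the tile: it is snapped home and level, its top measured 4 mm above the rim, with the other two lids flat on the bench, the bottle and muller standing, and the job handed in at about 20 s.

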